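# Moisture check on the damp blank

## Task

Of the two tapered wooden blanks on the bench one is still damp and therefore clearly heavier: find out which by lifting, and leave both standing about where they were. Then take the moisture meter out of its wooden holder and press its sprung ball gently on the pencilled cross of the heavier blank, with the meter square to the sloping face and the ball pushed part of the way in. Finish while still holding the meter there, and leave the other things on the bench alone.

Things in the scene. Friction and masses are not known exactly. Their poses are not given: they have to be found in the camera images.
- blank_a: one of two look-alike wooden wedges, 150 mm long (own x), 54 mm wide (own y), upright sides; 30 mm high at the -x end, 78.7 mm at the +x end (top slopes 18 deg). Origin: centre of base, z up; yaw within 0.5 rad of low end towards robot. Centre of mass 11 mm towards +x. One weighs 0.24-0.30 kg (dry), the other 0.45-0.55 kg (damp); either may be on either side. Grasp by the 54 mm sides
- blank_b: one of two look-alike wooden wedges, 150 mm long (own x), 54 mm wide (own y), upright sides; 30 mm high at the -x end, 78.7 mm at the +x end (top slopes 18 deg). Origin: centre of base, z up; yaw within 0.5 rad of low end towards robot. Centre of mass 11 mm towards +x. One weighs 0.24-0.30 kg (dry), the other 0.45-0.55 kg (damp); either may be on either side. Grasp by the 54 mm sides
- mark_a: pencilled cross (two 34 mm strokes) at the middle of the sloping top face of blank_a. Origin: crossing of the strokes, on the surface, 54.4 mm above the blank's origin; its z axis points out of the wood, square to the sloping face; its x axis runs up the slope.
- mark_b: pencilled cross (two 34 mm strokes) at the middle of the sloping top face of blank_b. Origin: crossing of the strokes, on the surface, 54.4 mm above the blank's origin; its z axis points out of the wood, square to the sloping face; its x axis runs up the slope.
- meter: grey hand-held moisture meter, 0.15 kg, hanging upright in the holder. Origin: end of its 12 mm steel ball when not pressed; z up along the meter. Lower body 30 (x) x 22 (y) mm, z 22 to 62; black collar 50 x 40 mm, z 62 to 68, rests on the holder; flat-sided grip 36 (x) x 28 (y) mm, z 68 to 150; knob on top to z 152. Grasp across the 28 mm (closing along its y), about z 112
- meter_tip (a point): the ball's outermost point, which touches the wood; moves with the ball when it is pushed in. Same axes as the meter.
- meter_ball (a joint): how far the ball is pushed into the meter, in m: 0 free, 0.010 fully in. Spring: 1.35 N at the first touch, 0.45 N more for each mm, 5.85 N fully in.
- holder: fixed wooden block, 100 (x) by 80 (y) by 68 mm high, with an upright through slot 34 (x) by 26 (y) mm in its middle, in which the meter's lower body hangs, its origin 6 mm above the bench, its axes along the block's. Origin: centre of the underside. To free the meter lift it straight up by at least 70 mm.
- mallet: bystander: wooden mallet lying along x, 250 mm long, head 120 mm wide and 70 mm high; origin under its middle.
- plane: bystander: wooden hand plane, 200 by 62 mm, about 95 mm high; origin at the centre of its underside.
- square: bystander: try square lying flat, stock 120 mm along its y, blade 150 mm along its x, 16 mm high; origin under the stock.
Mind the look-alikes: they are no part of the job. Leave any blue look-alike of the blank_b alone. What is shaped like the holder but green is not meant.

How it is judged:
On the way, in this order (a step that is already met when the one before it is completed fails the run):
1. a blank has been lifted clear of the bench (height (world z) of any of blank_a, blank_b above 0.012 m), for 0.2 s.
2. both blanks stand on the bench and the meter is out of the holder (height (world z) of each of blank_a, blank_b below 0.006 m and angle between each of blank_a, blank_b's own z axis and vertical below 0.06 rad and height (world z) of meter above 0.066 m and contact force between meter and holder below 0.05 N and contact force between the fingers and meter above 2 N), for 0.2 s.
At the end, for the whole second after the job is handed in: Meter still gripped and at rest, its ball within 8 mm of the heavier blank's cross, pressing 1 to 8 N, 0.5 to 9.6 mm in; within 8 deg of square to the slope; both blanks at rest on their bases within 60 mm of their start; the one not probed weighs under 3.6 N (((distance between meter_tip and mark_a below 0.008 m and angle between the z axis of meter and the z axis of mark_a, either way round below 0.14 rad and contact force between meter and blank_a between 1 and 8 N and contact force between meter and blank_b below 0.05 N and contact force between blank_b and anything else below 3.6 N) or (distance between meter_tip and mark_b below 0.008 m and angle between the z axis of meter and the z axis of mark_b, either way round below 0.14 rad and contact force between meter and blank_b between 1 and 8 N and contact force between meter and blank_a below 0.05 N and contact force between blank_a and anything else below 3.6 N)) and value of joint meter_ball between 0.0005 and 0.0096 m and contact force between the fingers and meter above 2 N and contact force between meter and holder below 0.05 N and linear speed of each of meter, blank_a, blank_b below 0.02 m/s and height (world z) of each of blank_a, blank_b below 0.006 m and angle between each of blank_a, blank_b's own z axis and vertical below 0.06 rad and distance of each of blank_a, blank_b from where it was at the start of the episode below 0.06 m); the arm keeps its last pose, push and grip.
It fails at once if the meter is pressed hard (over 15 N) on a blank (contact force between meter and blank_a above 15 N or contact force between meter and blank_b above 15 N).
It fails at once if a bystander (mallet, plane, square) is moved by more than 25 mm (distance of any of mallet, plane, square from where it was at the start of the episode above 0.025 m).
It also fails if it takes over 64 s, if anything falls off the work surface, if the arm or the gripper's body presses on something with over 40 N, if the wrist force passes 120 N, or if a joint passes its speed limit or range.

## Robot

A 7-joint arm with a two-finger parallel gripper is mounted at the origin on the work surface. World frame = base frame: x ahead of the robot, y to its left, z up, the work surface at z = 0. Lengths are in m, angles in rad, forces in N, time in s.
With the tool pointing down it reaches from about 0.35 to 0.9 m from the base axis. Payload 8.1 kg.
Tool frame: the origin (TCP) lies between the finger pads; the fingertips stand 11 mm ahead of it and the grasp point (between the pads) lies 8 mm behind it; z points along the fingers, y is the direction in which the jaws open and shut (so a half turn about z gives the same grasp; the last joint's range is limited). The gripper opens to 85 mm and grips with 20 to 120 N. Pads are 22 mm wide; open, the fingers measure 114 mm over their backs; the gripper's body (76 mm by 85 mm) begins 54 mm behind the grasp point. The pads swing forward as they close: fully open they stand 13 mm farther back than shut.
Start: joints at [1.088, 0.434, 0.025, 1.573, -0.012, 1.134, -0.075], TCP at [0.232, -0.58, 0.242] pointing down, gripper open.
Joint ranges: [-2.62, 2.62], [-0.44, 2.09], [-1.27, 1.32], [0.08, 2.57], [-1.32, 4.46], [0.12, 2], [-2.74, 2.74]. Speed limits (rad/s): [2.22, 2.22, 3.01, 3.01, 3.14, 3.14, 3.14].

## Interface

Orientations are given as a unit quaternion [x, y, z, w].
In Python, from station import readout, cams, bot gives the robot as it stands.
- The arm moves only by the tool send_rows, never from a script. Its argument "deltas" is a list of rows, each an object of numbers: "hand": the finger opening in cm, from 0 to 8.54; "x", "y", "z": the shift along the tool's x, y, z in cm; "wx", "wy", "wz": the turn, a rotation vector about the tool's x, y, z in rad. In form: [{"hand": .., "x": .., "y": .., "z": .., "wx": .., "wy": .., "wz": ..}, ...]. A call has 1 to 5 rows; each row is the pose to reach, as a shift and turn from the pose measured when the call began, along the tool's axes at that moment; what a row does not reach only later rows make up. A row lasts 1/8 s, in which the tool goes at most 62.5 mm and 10.7 degrees, less where a joint would pass 70% of its speed; a pose out of reach is approached as far as the arm can. A call with a gripper value outside its range is refused whole. The fingers move at their own pace and stop on an object; "newtons" is the grip in N (left out, the last holds). Time passes only in rows, so rows that repeat a pose let the fingers close. It gives the time, the measured TCP pose, the force and the opening at its end, in the units of the state.
- readout.read_state(): the state, without advancing time (a new reading comes with each control period).
- cams.snapshot(name): name is "scene" or "side" or "wrist"; returns a dict with "color" (400x640x3 uint8, red, green, blue), "z_map" (400x640 float32, m along the optical axis (not along the pixel's ray), 0 where there is no reading), "K" (3x3 intrinsics, pixels), "R" (3x3) and "t" (3): a world point X has camera coordinates R X + t. Camera axes: x right, y down, z forward; pixel columns grow to the right and rows downward; lengths in m; the calibration is good to about 2 mm. A picture is of the moment at which its call begins.
- bot.sign_off(): hands the job in, once; it reports no verdict.
The state is a dict: "time": time; "joint_positions": joint angles; "dq": joint speeds; "effort": joint torques, N m; "eef_pos": TCP position; "eef_rot": TCP orientation; "contact_force": force on the tool from outside, world axes, zero at the start; "torque": the same for the moment, N m; "opening": finger opening in m.
Only numpy, scipy, OpenCV 4.12 (cv2) and the standard library are available. Lean on these libraries where they do the work, as an engineer would, in place of code of your own. Each camera call takes 0.05 s, during which the arm holds its last target.

## Working session

There is one attempt and no reset: what is moved stays moved. The work goes in short steps, Python scripts to look and compute and a tool call to move; the robot and the scene stay as the last step left them, time stands still between calls to the robot, and variables do not carry over. Pictures are saved under pics/ and viewed, and the job is handed in when it is done.

Besides the shell and the picture viewer there is one more tool, called by a JSON object that holds its "method" and its "body". send_rows: Moves the arm, as the interface text tells. Its arguments: {"type":"object","properties":{"deltas":{"type":"array","items":{"type":"object","properties":{"hand":{"type":"number"},"x":{"type":"number"},"y":{"type":"number"},"z":{"type":"number"},"wx":{"type":"number"},"wy":{"type":"number"},"wz":{"type":"number"}}}},"newtons":{"type":"number"}},"required":["deltas"]}

```bash
ls; mkdir -p pics; python3 - <<'E'
from station import readout, cams, bot
import cv2
print(readout.read_state())
for n in ["scene","side","wrist"]:
    s=cams.snapshot(n); cv2.imwrite(f"pics/{n}0.png",s["color"][:,:,::-1])
    print(n,s["K"].tolist(),s["R"].round(4).tolist(),s["t"].round(4).tolist())
E
```

```text
pics
{'time': 0.0, 'joint_positions': array([ 1.08839776,  0.43520908,  0.02495272,  1.57410839, -0.01160686,
        1.13400983, -0.0751262 ]), 'dq': array([-1.07097903e-03,  9.52832140e-04, -7.78170702e-04, -2.04198813e-04,
       -5.10091518e-04,  9.27131089e-05,  5.96087018e-04]), 'effort': array([-4.99113139e-04, -6.70477438e+01,  1.02446336e+00, -3.16218138e+01,
        1.55231520e-02,  1.26332210e-02,  1.20844934e-06]), 'eef_pos': array([ 0.23148417, -0.58001431,  0.24153   ]), 'eef_rot': array([ 9.82030553e-01,  1.88720323e-01, -2.12929052e-04, -7.65807023e-04]), 'contact_force': array([ 0.77669222,  0.23286283, -1.04044218]), 'torque': array([-0.00652171, -0.04209827,  0.00048139]), 'opening': 0.08586748825719859}
scene [[400.0236333976944, 0.0, 321.8698823217678], [0.0, 400.0236333976944, 200.43197260711253], [0.0, 0.0, 1.0]] [[0.4016, 0.9156, -0.0217], [0.6196, -0.2891, -0.7297], [-0.6744, 0.2796, -0.6834]] [-0.1893, -0.33, 1.6341]
side [[485.50073122629914, 0.0, 316.23413135413045], [0.0, 485.50073122629914, 196.82758699026738], [0.0, 0.0, 1.0]] [[-0.8158, -0.5783, 0.0025], [-0.4095, 0.5747, -0.7086], [0.4083, -0.5791, -0.7056]] [0.443, 0.3274, 1.3404]
wrist [[294.611331885092, 0.0, 317.8970629794635], [0.0, 294.611331885092, 201.41890848467506], [0.0, 0.0, 1.0]] [[0.3703, -0.9289, -0.0008], [-0.8856, -0.3533, 0.3013], [-0.2802, -0.1108, -0.9535]] [-0.6249, -0.039, 0.3797]
```

View pics/scene0.png

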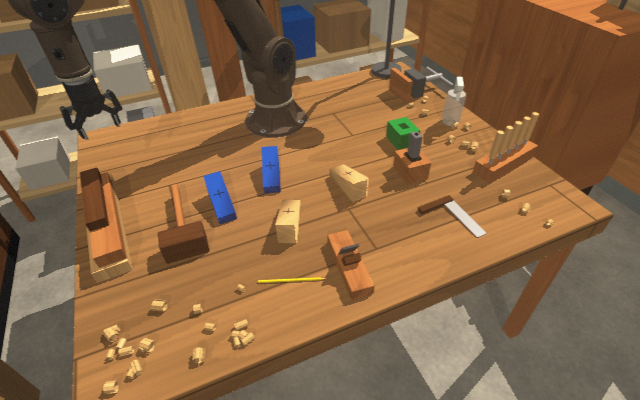

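View pics/side0.png

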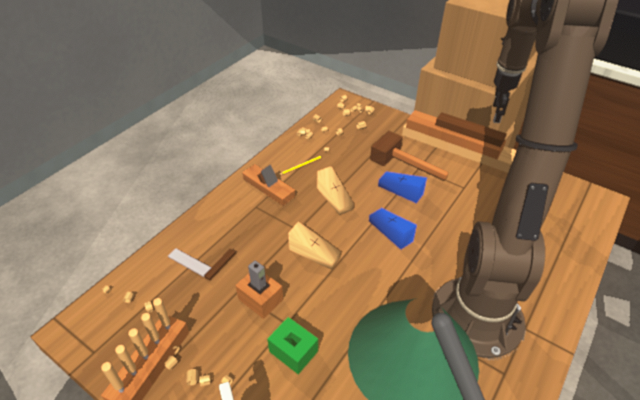

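View pics/wrist0.png

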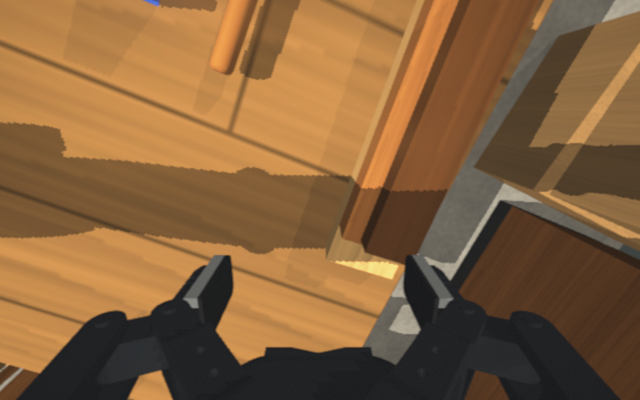

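The scene view shows pale blanks at about (288,220) and (350,180), blue decoys at (220,195) and (270,168), the meter in the brown holder at (414,148), and a green decoy holder at (403,132). In the side view the blanks are at about (334,190) and (314,245), and the meter is at (258,275). Next I'll measure them.

```bash
cat > h.py <<'E'
import numpy as np, cv2
from station import readout, cams, bot
def cloud(s):
    z=s["z_map"]; K=s["K"]; v,u=np.mgrid[:z.shape[0],:z.shape[1]]
    P=np.stack([(u-K[0,2])/K[0,0]*z,(v-K[1,2])/K[1,1]*z,z],-1)
    W=(P-s["t"])@s["R"]; W[z<=0]=np.nan
    return W
def proj(s,X):
    c=s["R"]@np.asarray(X)+s["t"]; p=s["K"]@c; return p[:2]/p[2]
E
python3 - <<'E'
from h import *
allp={}
for n,rois in {"scene":dict(p1=(265,325,190,255),p2=(322,380,155,210),m=(385,440,120,190)),"side":dict(p1=(305,362,160,222),p2=(280,350,215,275),m=(228,292,252,320))}.items():
    s=cams.snapshot(n); W=cloud(s); rgb=s["color"]
    hsv=cv2.cvtColor(rgb,cv2.COLOR_RGB2HSV)
    print(n,'table z',np.nanmedian(W[200:240,380:410,2]))
    for k,(a,b,c,d) in rois.items():
        w=W[c:d,a:b].reshape(-1,3); col=rgb[c:d,a:b].reshape(-1,3)
        m=(w[:,2]>0.012)&(w[:,2]<0.3)
        allp.setdefault(k,[]).append((n,w[m],col[m]))
        print(k,m.sum(),w[m].min(0).round(3),w[m].max(0).round(3))
for k in ["p1","p2"]:
    for n,w,c in allp[k]+[("both",np.vstack([x[1] for x in allp[k]]),None)]:
        r=cv2.minAreaRect((w[:,:2]*1000).astype(np.float32)); 
        # slope plane: ransac-like
        rng=np.random.default_rng(0);best=0
        for i in range(500):
            q=w[rng.choice(len(w),3,False)]; nn=np.cross(q[1]-q[0],q[2]-q[0]); L=np.linalg.norm(nn)
            if L<1e-6: continue
            nn/=L; nn*=np.sign(nn[2]); 
            if nn[2]<.85: continue
            inl=abs((w-q[0])@nn)<.003
            if inl.sum()>best: best=inl.sum(); bi=inl
        q=w[bi]; c0=q.mean(0); nn=np.linalg.svd(q-c0)[2][2]; nn*=np.sign(nn[2])
        yaw=np.arctan2(-nn[1],-nn[0])
        R=np.array([[np.cos(yaw),-np.sin(yaw)],[np.sin(yaw),np.cos(yaw)]])
        l=(q[:,:2])@R; lo,hi=np.percentile(l,1,0),np.percentile(l,99,0); ctr=R@((lo+hi)/2)
        zc=c0[2]-((ctr-c0[:2])@nn[:2])/nn[2]
        print(k,n,'rect',np.round(r[0],1),np.round(r[1],1),round(r[2],1),'incl deg',np.degrees(np.arccos(nn[2])).round(2),'yaw',yaw.round(3),'ext',(hi-lo).round(4),'ctr',ctr.round(4),'z',zc.round(4))
for n,w,c in allp["m"]:
    for z0,z1 in((.05,.07),(.066,.08),(.09,.15),(.155,.2)):
        m=(w[:,2]>z0)&(w[:,2]<z1)
        r=cv2.minAreaRect((w[m,:2]*1000).astype(np.float32)); print(n,z0,m.sum(),np.round(r[0],1),np.round(r[1],1),round(r[2],1))
for n in("scene","side"):
    s=cams.snapshot(n)["color"][:,:,::-1]
    a=(260,150,390,260) if n=="scene" else (225,160,365,320)
    if n=="scene": a=(260,110,440,260)
    cv2.imwrite(f"pics/{n}_z.png",cv2.resize(s[a[1]:a[3],a[0]:a[2]],None,fx=3.7,fy=3.7,interpolation=cv2.INTER_CUBIC))
E
```

```text
scene table z 0.0007718236217950038
p1 844 [ 0.414 -0.21   0.012] [ 0.655 -0.099  0.081]
p2 808 [0.415 0.048 0.012] [0.572 0.115 0.082]
m 1756 [0.295 0.258 0.012] [0.577 0.419 0.16 ]
side table z 0.03510258068557408
p1 900 [ 0.495 -0.244  0.012] [ 0.753 -0.095  0.084]
p2 1209 [0.413 0.048 0.012] [0.57  0.118 0.083]
m 1571 [0.385 0.227 0.012] [0.7   0.352 0.162]
p1 scene rect [ 537.6 -148.3] [ 92.6 237.1] 81.1 incl deg 17.76 yaw -0.469 ext [0.2108 0.106 ] ctr [ 0.537  -0.1626] z 0.0456
p1 side rect [ 629.2 -177.9] [ 60.2 281.3] 64.9 incl deg 18.55 yaw -0.337 ext [0.1484 0.0633] ctr [ 0.5719 -0.151 ] z 0.0547
p1 both rect [ 593.2 -160.7] [100.5 347.2] 78.5 incl deg 17.98 yaw -0.417 ext [0.1521 0.0551] ctr [ 0.5745 -0.1526] z 0.0549
p2 scene rect [493.8  80.9] [156.7  57.9] 4.1 incl deg 18.08 yaw 0.132 ext [0.1514 0.0579] ctr [0.4933 0.0801] z 0.0552
p2 side rect [491.9  82.7] [155.3  60.4] 5.8 incl deg 18.22 yaw 0.05 ext [0.1475 0.0559] ctr [0.4902 0.0828] z 0.0547
p2 both rect [493.4  82.6] [157.6  61.9] 4.9 incl deg 18.25 yaw 0.114 ext [0.1497 0.0589] ctr [0.4915 0.0819] z 0.055
scene 0.05 694 [445.1 337.3] [107.9 290.6] 67.2
scene 0.066 626 [444.3 338.2] [106.2 289.2] 67.8
scene 0.09 200 [529. 295.] [41.8 27.2] 37.9
scene 0.155 50 [523.3 301.9] [26.1 37.1] 88.6
side 0.05 536 [477.  308.8] [ 83.8 187.7] 86.1
side 0.066 640 [476.6 309.7] [ 83.1 187.9] 84.5
side 0.09 212 [516.7 307.1] [30.4 34.9] 78.7
side 0.155 95 [518.7 306.1] [26.3 34.3] 88.5
```

View pics/scene_z.png

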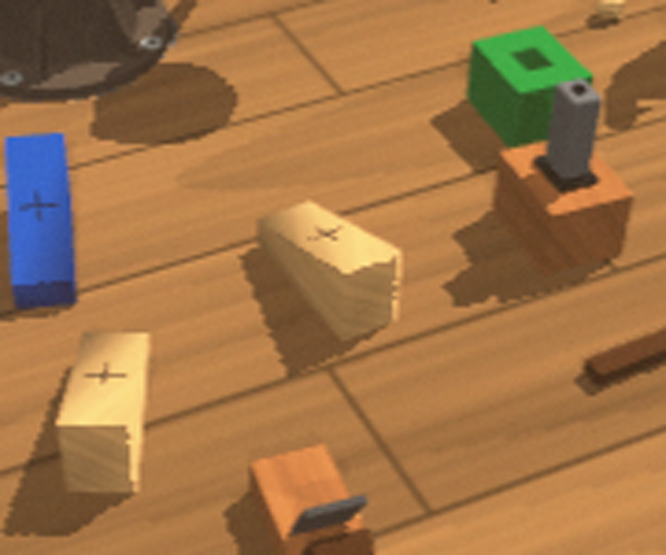

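View pics/side_z.png

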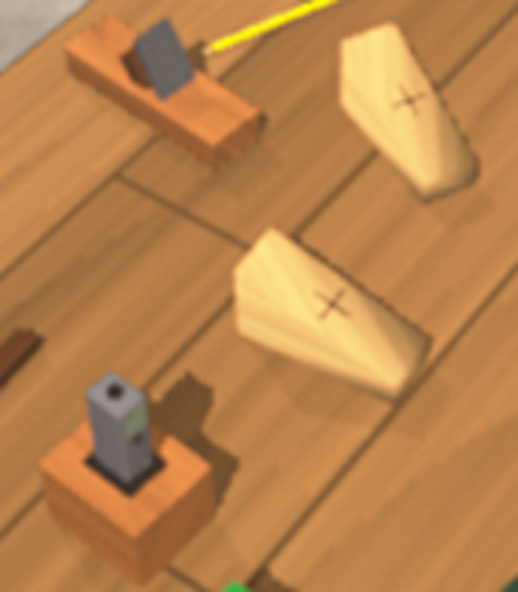

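The zooms show the crosses at about scene (288,211) and (348,174), and side (335,187) and (315,242). I'll triangulate these and redo the fits with tight crops.

```bash
python3 - <<'E'
from h import *
S={n:cams.snapshot(n) for n in("scene","side")}
C={n:cloud(s) for n,s in S.items()}
def tri(ps):
    Ps=[S[n]["K"]@np.c_[S[n]["R"],S[n]["t"]] for n in S]
    X=cv2.triangulatePoints(Ps[0],Ps[1],np.array(ps[0],float).reshape(2,1),np.array(ps[1],float).reshape(2,1)).ravel(); X=X[:3]/X[3]
    print('tri',X.round(4),[np.round(proj(S[n],X)-p,2) for n,p in zip(S,ps)])
tri([(288.4,210.8),(335.3,187.3)]);tri([(348.4,173.5),(315,242.2)])
def fit(name,c,rad):
    w=np.vstack([C[n].reshape(-1,3) for n in S]); 
    w=w[(np.hypot(w[:,0]-c[0],w[:,1]-c[1])<rad)&(w[:,2]>.014)&(w[:,2]<.1)]
    r=cv2.minAreaRect((w[:,:2]*1000).astype(np.float32)); print(name,'all rect',r)
    for z in (.02,.03): pass
c1=(.573,-.152); c2=(.4925,.0815)
fit('p1',c1,.095); fit('p2',c2,.095)
c=(.52,.305)
for n in list(S)+["both"]:
    w=np.vstack([C[k].reshape(-1,3) for k in (S if n=="both" else [n])])
    w=w[(abs(w[:,0]-c[0])<.075)&(abs(w[:,1]-c[1])<.065)&(w[:,2]>.01)]
    for z0,z1 in((.01,.067),(.06,.0675),(.070,.078),(.08,.143),(.148,.17)):
        m=(w[:,2]>z0)&(w[:,2]<z1)
        r=cv2.minAreaRect((w[m,:2]*1000).astype(np.float32)); print(n,z0,m.sum(),np.round(r[0],1),np.round(r[1],1),round(r[2],1), w[m].max(0).round(3),w[m].min(0).round(3))
# line direction of vertical faces of the holder
E
```

```text
tri [ 0.5728 -0.1512  0.053 ] [array([-0.32, -0.14]), array([-0.18,  0.09])]
tri [0.4912 0.0829 0.0524] [array([-0.88, -0.3 ]), array([-0.63,  0.24])]
p1 all rect ((574.2839965820312, -152.29483032226562), (60.152381896972656, 160.54046630859375), 64.29488372802734)
p2 all rect ((493.21722412109375, 81.73723602294922), (157.40228271484375, 61.49036407470703), 4.278125286102295)
scene 0.01 550 [522.8 303.8] [ 84.7 105.9] 85.5 [0.577 0.344 0.067] [0.467 0.259 0.01 ]
scene 0.06 130 [521.9 304.2] [ 82.9 104.2] 86.2 [0.576 0.344 0.067] [0.469 0.26  0.06 ]
scene 0.07 134 [522.7 303.4] [78.8 99. ] 85.2 [0.574 0.344 0.078] [0.471 0.263 0.07 ]
scene 0.08 205 [527.8 295.7] [42.8 26.9] 35.8 [0.544 0.318 0.143] [0.503 0.287 0.08 ]
scene 0.148 78 [522.3 302.3] [26.7 43.4] 85.0 [0.544 0.316 0.162] [0.502 0.288 0.149]
side 0.01 607 [520.2 306. ] [ 83.2 105.1] 86.3 [0.573 0.351 0.067] [0.466 0.264 0.01 ]
side 0.06 201 [520.2 306.1] [ 83.  104.9] 86.7 [0.573 0.349 0.067] [0.467 0.264 0.06 ]
side 0.07 267 [518.4 306.3] [ 80.7 100.6] 85.1 [0.572 0.348 0.078] [0.467 0.265 0.07 ]
side 0.08 213 [513.7 314.3] [41.2 24.2] 35.7 [0.537 0.322 0.142] [0.5   0.293 0.08 ]
side 0.148 139 [519.1 306.8] [27.7 37.3] 85.0 [0.539 0.322 0.164] [0.5   0.293 0.149]
both 0.01 1157 [521.4 304.5] [ 85.4 108.7] 85.0 [0.577 0.351 0.067] [0.466 0.259 0.01 ]
both 0.06 331 [520.9 305.2] [ 84.3 106.7] 85.9 [0.576 0.349 0.067] [0.467 0.26  0.06 ]
both 0.07 401 [520.3 305.2] [ 80.8 105.4] 86.6 [0.574 0.348 0.078] [0.467 0.263 0.07 ]
both 0.08 418 [521.  304.8] [32.3 44.8] 83.5 [0.544 0.322 0.143] [0.5   0.287 0.08 ]
both 0.148 217 [522.3 304.6] [31.4 43.9] 85.0 [0.544 0.322 0.164] [0.5   0.288 0.149]
```

```bash
cat >> h.py <<'E'
from scipy.spatial.transform import Rotation as Ro
def down(a): # tool z down, tool x at world angle a
    return np.array([[np.cos(a),np.sin(a),0],[np.sin(a),-np.cos(a),0],[0,0,-1.]])
def delta(pos,R):
    st=readout.read_state(); R0=Ro.from_quat(st["eef_rot"]).as_matrix()
    d=R0.T@(np.asarray(pos)-st["eef_pos"])*100; w=Ro.from_matrix(R0.T@R).as_rotvec()
    print('t',round(st["time"],2),'pos',st["eef_pos"].round(4),'shift cm',d.round(2),'rot',w.round(3),'open',round(st["opening"],4),'q',st["joint_positions"].round(2),'F',st["contact_force"].round(2))
def favg(n=6):
    L=[]
    for i in range(n):
        cams.snapshot("wrist"); s=readout.read_state(); L.append(np.r_[s["contact_force"],s["torque"]])
    L=np.array(L); print('F',L.mean(0).round(3),'sd',L.std(0).round(3)); return L.mean(0)
def fitblank(names,c,rad=.1,zmin=.02):
    w=np.vstack([cloud(cams.snapshot(n)).reshape(-1,3) for n in names])
    w=w[(np.hypot(w[:,0]-c[0],w[:,1]-c[1])<rad)&(w[:,2]>zmin)&(w[:,2]<.1)]
    rng=np.random.default_rng(0);best=0
    for i in range(800):
        q=w[rng.choice(len(w),3,False)]; nn=np.cross(q[1]-q[0],q[2]-q[0]); L=np.linalg.norm(nn)
        if L<1e-7: continue
        nn/=L; nn*=np.sign(nn[2])
        if nn[2]<.9: continue
        inl=abs((w-q[0])@nn)<.002
        if inl.sum()>best: best=inl.sum(); bi=inl
    q=w[bi]; c0=q.mean(0); nn=np.linalg.svd(q-c0)[2][2]; nn*=np.sign(nn[2])
    r=cv2.minAreaRect((q[:,:2]*1000).astype(np.float32)); ctr=np.array(r[0])/1000
    a=r[2] if r[1][0]>r[1][1] else r[2]-90
    print(names,len(q),'incl',np.degrees(np.arccos(nn[2])).round(2),'yaw normal',np.arctan2(-nn[1],-nn[0]).round(3),'yaw rect',np.radians(a).round(3),'size',np.round(r[1],1),'ctr',ctr.round(4),'z',(c0[2]-((ctr-c0[:2])@nn[:2])/nn[2]).round(4))
E
python3 - <<'E'
from h import *
for c in((.573,-.152),(.4925,.0815)):
    fitblank(["scene"],c);fitblank(["side"],c);fitblank(["scene","side"],c)
delta([.573,-.152,.2],down(-.43+np.pi))
E
```

```text
['scene'] 450 incl 17.98 yaw normal -0.458 yaw rect -0.443 size [ 54.1 150.3] ctr [ 0.577  -0.1543] z 0.0557
['side'] 325 incl 18.19 yaw normal -0.403 yaw rect -0.44 size [ 57.3 154.2] ctr [ 0.5729 -0.1508] z 0.054
['scene', 'side'] 746 incl 17.89 yaw normal -0.417 yaw rect -0.45 size [ 57.3 154.5] ctr [ 0.5749 -0.1519] z 0.0549
['scene'] 331 incl 17.89 yaw normal 0.093 yaw rect 0.075 size [152.4  56.4] ctr [0.4928 0.0808] z 0.0551
['side'] 447 incl 18.81 yaw normal 0.216 yaw rect 0.093 size [151.3  60.5] ctr [0.49  0.083] z 0.0547
['scene', 'side'] 811 incl 18.21 yaw normal 0.119 yaw rect 0.079 size [155.8  59.5] ctr [0.4935 0.083 ] z 0.0557
t 0.85 pos [ 0.2317 -0.5805  0.2424] shift cm [ 47.58 -27.15   4.23] rot [ 0.     0.    -2.332] open 0.0851 q [ 1.09  0.43  0.02  1.57 -0.01  1.13 -0.08] F [ 0.56  0.13 -0.49]
```

{"method": "send_rows", "body": {"deltas": [{"x":9,"y":-5,"z":0,"wz":-0.18},{"x":18,"y":-10,"z":0,"wz":-0.36},{"x":24,"y":-14,"z":1,"wz":-0.54},{"x":29,"y":-16.5,"z":2,"wz":-0.72},{"x":34,"y":-19.5,"z":2.5,"wz":-0.9}]}}

```text
invalid input at $.deltas[0]: expected keys hand, x, y, z, wx, wy, wz
```

```bash
python3 - <<'E'
from h import *
delta([.5745,-.152,.2],down(-.445+np.pi))
E
```

```text
t 0.85 pos [ 0.2317 -0.5805  0.2424] shift cm [ 47.72 -27.09   4.23] rot [ 0.     0.    -2.317] open 0.0851 q [ 1.09  0.43  0.02  1.57 -0.01  1.13 -0.08] F [ 0.56  0.13 -0.49]
```

All keys are needed in every row.

{"method": "send_rows", "body": {"deltas": [{"hand":8.5,"x":5,"y":-3,"z":0,"wx":0,"wy":0,"wz":-0.18},{"hand":8.5,"x":10,"y":-6,"z":0.5,"wx":0,"wy":0,"wz":-0.36},{"hand":8.5,"x":15,"y":-9,"z":1,"wx":0,"wy":0,"wz":-0.54},{"hand":8.5,"x":20,"y":-12,"z":2,"wx":0,"wy":0,"wz":-0.72},{"hand":8.5,"x":25,"y":-14.5,"z":2.5,"wx":0,"wy":0,"wz":-0.9}]}}

```text
time: 1.48
eef_pos: [0.4109, -0.3514, 0.2172]
eef_rot: [0.8, 0.599, -0.0, 0.0]
contact_force: [0.0, 0.2, 0.2]
opening: 0.0851
```

```bash
python3 - <<'E'
from h import *
delta([.5745,-.152,.2],down(-.445+np.pi))
E
```

```text
t 1.48 pos [ 0.4109 -0.3514  0.2172] shift cm [23.74 10.09  1.72] rot [-0.     0.    -1.411] open 0.0851 q [ 0.81  0.34 -0.27  1.8   0.1   1.02  0.22] F [0.01 0.24 0.2 ]
```

{"method": "send_rows", "body": {"deltas": [{"hand":8.5,"x":5,"y":2,"z":0.5,"wx":0,"wy":0,"wz":-0.18},{"hand":8.5,"x":10,"y":4.2,"z":1,"wx":0,"wy":0,"wz":-0.36},{"hand":8.5,"x":15,"y":6.3,"z":1.5,"wx":0,"wy":0,"wz":-0.54},{"hand":8.5,"x":20,"y":8.5,"z":1.7,"wx":0,"wy":0,"wz":-0.72},{"hand":8.5,"x":23.7,"y":10.1,"z":1.7,"wx":0,"wy":0,"wz":-0.9}]}}

```text
time: 2.1
eef_pos: [0.5758, -0.15, 0.2002]
eef_rot: [0.457, 0.89, 0.0, 0.0]
contact_force: [-0.5, -0.9, -0.5]
opening: 0.0848
```

```bash
python3 - <<'E'
from h import *
delta([.5745,-.152,.16],down(-.445+np.pi))
E
```

```text
t 2.1 pos [ 0.5758 -0.15    0.2002] shift cm [-0.09 -0.23  4.02] rot [ 0.001  0.    -0.503] open 0.0848 q [ 0.52  0.48 -0.52  1.67  0.26  1.06  0.55] F [-0.47 -0.9  -0.54]
```

{"method": "send_rows", "body": {"deltas": [{"hand":8.5,"x":0,"y":-0.2,"z":1.5,"wx":0,"wy":0,"wz":-0.18},{"hand":8.5,"x":0,"y":-0.2,"z":3,"wx":0,"wy":0,"wz":-0.36},{"hand":8.5,"x":0,"y":-0.2,"z":4,"wx":0,"wy":0,"wz":-0.503},{"hand":8.5,"x":0,"y":-0.2,"z":4,"wx":0,"wy":0,"wz":-0.503}]}}

```text
time: 2.6
eef_pos: [0.5736, -0.1513, 0.1594]
eef_rot: [0.221, 0.975, 0.0, -0.001]
contact_force: [0.6, -0.3, -0.9]
opening: 0.0855
```

```bash
python3 - <<'E'
from h import *
fitblank(["wrist"],(.5745,-.152))
s=cams.snapshot("wrist"); cv2.imwrite("pics/w1.png",s["color"][:,:,::-1])
delta([.5815,-.1555,.030],down(-.445+np.pi))
E
```

```text
['wrist'] 11725 incl 18.0 yaw normal -0.444 yaw rect -0.446 size [ 53.6 149.8] ctr [ 0.5753 -0.154 ] z 0.0546
t 2.7 pos [ 0.5743 -0.1513  0.1605] shift cm [-0.82 -0.08 13.05] rot [ 0.001  0.001 -0.004] open 0.0848 q [ 0.59  0.54 -0.62  1.71  0.36  1.    0.97] F [ 0.31  0.06 -0.38]
```

View pics/w1.png

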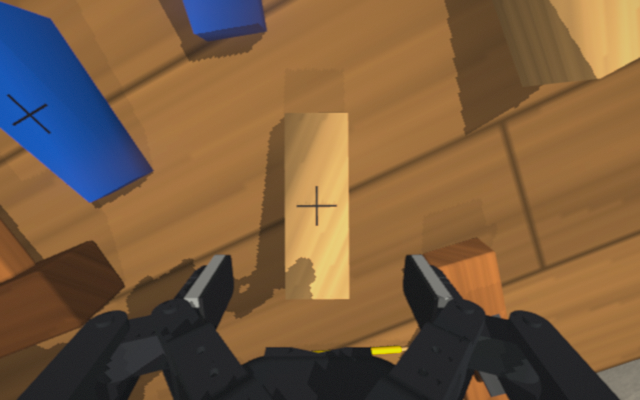

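```bash
python3 - <<'E'
from h import *
R=down(-.445+np.pi); c=np.array([.582,-.1565,0])
for n in("scene","side","wrist"):
    w=cloud(cams.snapshot(n)).reshape(-1,3); l=(w-c)@R
    m=(w[:,2]>.012)&(w[:,2]<.1)&(abs(l[:,0])<.06)&(abs(l[:,1])>.032)&(abs(l[:,1])<.085)
    print(n,m.sum(),(l[m].min(0),l[m].max(0)) if m.any() else '')
    m=(w[:,2]>.012)&(w[:,2]<.1)&(abs(l[:,0])<.03)&(abs(l[:,1])>.032)&(abs(l[:,1])<.13)
    if m.any(): print(np.abs(l[m,1]).min())
delta([.582,-.1565,.030],R)
E
```

```text
scene 0 
side 0 
wrist 0 
t 2.85 pos [ 0.5745 -0.1512  0.1608] shift cm [-0.89 -0.16 13.09] rot [ 0.001  0.001 -0.002] open 0.0847 q [ 0.59  0.54 -0.62  1.71  0.36  1.    0.97] F [-0.1   0.54 -0.1 ]
```

Clear. Descend.

{"method": "send_rows", "body": {"deltas": [{"hand":8.5,"x":-0.9,"y":-0.15,"z":4,"wx":0,"wy":0,"wz":0},{"hand":8.5,"x":-0.9,"y":-0.15,"z":8,"wx":0,"wy":0,"wz":0},{"hand":8.5,"x":-0.9,"y":-0.15,"z":11.5,"wx":0,"wy":0,"wz":0},{"hand":8.5,"x":-0.9,"y":-0.15,"z":13,"wx":0,"wy":0,"wz":0},{"hand":8.5,"x":-0.9,"y":-0.15,"z":13,"wx":0,"wy":0,"wz":0}]}}

```text
time: 3.48
eef_pos: [0.5821, -0.1563, 0.0307]
eef_rot: [0.222, 0.975, 0.0, 0.0]
contact_force: [-0.3, -0.1, 0.2]
opening: 0.0851
```

```bash
python3 - <<'E'
from h import *
delta([.582,-.1565,.030],down(-.445+np.pi)); favg(4)
E
```

```text
t 3.48 pos [ 0.5821 -0.1563  0.0307] shift cm [-0.   -0.02  0.07] rot [ 0.     0.001 -0.003] open 0.0851 q [ 0.53  0.71 -0.53  1.79  0.49  0.78  0.87] F [-0.26 -0.1   0.24]
F [-0.195  0.17   0.122  0.022 -0.019 -0.005] sd [0.657 0.593 0.149 0.032 0.028 0.029]
```

{"method": "send_rows", "body": {"deltas": [{"hand":4.5,"x":0,"y":0,"z":0,"wx":0,"wy":0,"wz":0},{"hand":4.5,"x":0,"y":0,"z":0,"wx":0,"wy":0,"wz":0},{"hand":4.5,"x":0,"y":0,"z":0,"wx":0,"wy":0,"wz":0},{"hand":4.5,"x":0,"y":0,"z":0,"wx":0,"wy":0,"wz":0},{"hand":4.5,"x":0,"y":0,"z":0,"wx":0,"wy":0,"wz":0}], "newtons": 40}}

```text
time: 4.3
eef_pos: [0.5838, -0.1568, 0.0334]
eef_rot: [0.222, 0.975, -0.0, 0.003]
contact_force: [-0.5, 0.3, 6.0]
opening: 0.0536
```

{"method": "send_rows", "body": {"deltas": [{"hand":4.5,"x":0,"y":0,"z":0,"wx":0,"wy":0,"wz":0},{"hand":4.5,"x":0,"y":0,"z":-1,"wx":0,"wy":0,"wz":0},{"hand":4.5,"x":0,"y":0,"z":-2.5,"wx":0,"wy":0,"wz":0},{"hand":4.5,"x":0,"y":0,"z":-3.5,"wx":0,"wy":0,"wz":0},{"hand":4.5,"x":0,"y":0,"z":-3.5,"wx":0,"wy":0,"wz":0}]}}

```text
time: 4.92
eef_pos: [0.5844, -0.1569, 0.0697]
eef_rot: [0.222, 0.975, -0.0, 0.004]
contact_force: [-0.6, 0.1, -5.6]
opening: 0.0536
```

```bash
python3 - <<'E'
from h import *
delta([.582,-.1565,.030],down(-.445+np.pi)); favg(12); fitblank(["wrist"],(.5745,-.152),zmin=.045)
s=cams.snapshot("side"); cv2.imwrite("pics/s1.png",cv2.resize(s["color"][120:280,220:420,::-1],None,fx=3,fy=3))
E
```

```text
t 4.92 pos [ 0.5844 -0.1569  0.0697] shift cm [ 0.26 -0.07  3.96] rot [ 0.002  0.007 -0.003] open 0.0536 q [ 0.55  0.66 -0.56  1.77  0.45  0.84  0.9 ] F [-0.59  0.06 -5.63]
F [-0.181 -0.108 -5.428  0.013  0.026  0.015] sd [0.453 0.379 0.304 0.026 0.03  0.023]Traceback (most recent call last):
  File "<stdin>", line 2, in <module>
  File "h.py", line 33, in fitblank
    q=w[bi]; c0=q.mean(0); nn=np.linalg.svd(q-c0)[2][2]; nn*=np.sign(nn[2])
                              ~~~~~~~~~~~~~^^^^^^
    u, s, vh = gufunc(a, signature=signature)
               ~~~~~~^^^^^^^^^^^^^^^^^^^^^^^^
numpy._core._exceptions._ArrayMemoryError: Unable to allocate 8.01 GiB for an array with shape (32785, 32785) and data type float64
```

The lift reads −5.4 N, so the first blank looks like the damp one. Lower it again.

{"method": "send_rows", "body": {"deltas": [{"hand":4.5,"x":0,"y":0,"z":1.5,"wx":0,"wy":0,"wz":0},{"hand":4.5,"x":0,"y":0,"z":2.8,"wx":0,"wy":0,"wz":0},{"hand":4.5,"x":0,"y":0,"z":3.4,"wx":0,"wy":0,"wz":0},{"hand":4.5,"x":0,"y":0,"z":3.6,"wx":0,"wy":0,"wz":0},{"hand":4.5,"x":0,"y":0,"z":3.65,"wx":0,"wy":0,"wz":0}]}}

```text
time: 6.2
eef_pos: [0.5827, -0.1567, 0.0333]
eef_rot: [0.222, 0.975, -0.001, 0.002]
contact_force: [-14.2, 1.1, 26.7]
opening: 0.0542
```

```bash
sed -i 's/svd(q-c0)\[2\]\[2\]/svd(q-c0,full_matrices=False)[2][2]/' h.py; python3 - <<'E'
from h import *
delta([.582,-.1565,.030],down(-.445+np.pi)); favg(3)
E
```

```text
t 6.2 pos [ 0.5827 -0.1567  0.0333] shift cm [ 0.07 -0.01  0.33] rot [-0.001  0.004 -0.003] open 0.0542 q [ 0.53  0.7  -0.53  1.79  0.49  0.78  0.87] F [-14.2    1.11  26.73]
F [-1.2950e+01  6.6700e-01  2.2576e+01  3.4200e-01  2.4120e+00  7.0000e-03] sd [0.24  0.298 0.452 0.018 0.03  0.033]
```

On the bench. Release and rise.

{"method": "send_rows", "body": {"deltas": [{"hand":5.5,"x":0,"y":0,"z":-0.2,"wx":0,"wy":0,"wz":0},{"hand":8.5,"x":0,"y":0,"z":-0.3,"wx":0,"wy":0,"wz":0},{"hand":8.5,"x":0,"y":0,"z":-0.5,"wx":0,"wy":0,"wz":0},{"hand":8.5,"x":0,"y":0,"z":-0.5,"wx":0,"wy":0,"wz":0},{"hand":8.5,"x":0,"y":0,"z":-0.5,"wx":0,"wy":0,"wz":0}]}}

```text
time: 6.98
eef_pos: [0.5827, -0.1567, 0.0382]
eef_rot: [0.222, 0.975, -0.001, 0.002]
contact_force: [-0.2, 0.2, -0.5]
opening: 0.0852
```

{"method": "send_rows", "body": {"deltas": [{"hand":8.5,"x":0,"y":0,"z":-4,"wx":0,"wy":0,"wz":0},{"hand":8.5,"x":0,"y":0,"z":-8,"wx":0,"wy":0,"wz":0},{"hand":8.5,"x":0,"y":0,"z":-12,"wx":0,"wy":0,"wz":0},{"hand":8.5,"x":0,"y":0,"z":-12.5,"wx":0,"wy":0,"wz":0}]}}

```text
time: 7.48
eef_pos: [0.584, -0.1564, 0.1662]
eef_rot: [0.222, 0.975, -0.001, 0.004]
contact_force: [0.6, 0.3, -0.2]
opening: 0.0846
```

```bash
python3 - <<'E'
from h import *
fitblank(["wrist"],(.5745,-.152))
s=cams.snapshot("wrist"); cv2.imwrite("pics/w2.png",s["color"][:,:,::-1])
delta([.500,.0826,.16],down(.08+np.pi)); favg(4)
E
```

```text
['wrist'] 11602 incl 18.01 yaw normal -0.445 yaw rect -0.446 size [ 54.2 150.3] ctr [ 0.5746 -0.1537] z 0.0547
t 7.58 pos [ 0.5825 -0.1566  0.1636] shift cm [17.8  17.99  0.26] rot [-0.002  0.005 -0.528] open 0.0849 q [ 0.59  0.55 -0.62  1.69  0.37  1.02  0.97] F [-0.44 -0.23 -0.24]
F [-0.036  0.195 -0.051  0.003 -0.02  -0.028] sd [0.274 0.371 0.17  0.041 0.012 0.033]
```

View pics/w2.png

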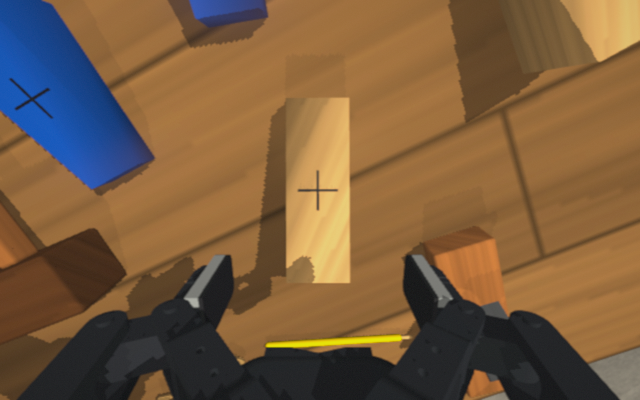

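The blank is standing where it was, with the cross at (318,190) in the wrist view. Next is the other blank, to cross-check.

{"method": "send_rows", "body": {"deltas": [{"hand":8.5,"x":4,"y":4,"z":0,"wx":0,"wy":0,"wz":-0.13},{"hand":8.5,"x":8,"y":8,"z":0,"wx":0,"wy":0,"wz":-0.26},{"hand":8.5,"x":12,"y":12,"z":0,"wx":0,"wy":0,"wz":-0.39},{"hand":8.5,"x":16,"y":16,"z":0,"wx":0,"wy":0,"wz":-0.52},{"hand":8.5,"x":17.8,"y":18,"z":0.3,"wx":0,"wy":0,"wz":-0.53}]}}

```text
time: 8.4
eef_pos: [0.4972, 0.0861, 0.1579]
eef_rot: [-0.044, 0.999, -0.0, -0.0]
contact_force: [0.5, -0.4, 0.2]
opening: 0.0853
```

```bash
python3 - <<'E'
from h import *
fitblank(["wrist"],(.492,.082))
s=cams.snapshot("wrist"); cv2.imwrite("pics/w3.png",s["color"][:,:,::-1])
R=down(.08+np.pi); c=np.array([.500,.0826,0])
for n in("scene","side","wrist"):
    w=cloud(cams.snapshot(n)).reshape(-1,3); l=(w-c)@R
    m=(w[:,2]>.012)&(w[:,2]<.1)&(abs(l[:,0])<.05)&(abs(l[:,1])>.034)&(abs(l[:,1])<.085)
    print(n,m.sum(),(l[m].min(0),l[m].max(0)) if m.any() else '')
delta([.500,.0826,.030],R)
E
```

```text
['wrist'] 12135 incl 17.99 yaw normal 0.079 yaw rect 0.08 size [150.3  54.1] ctr [0.493  0.0808] z 0.0547
scene 0 
side 0 
wrist 0 
t 8.65 pos [0.499  0.082  0.1577] shift cm [-0.11  0.08 12.77] rot [-0.002 -0.     0.002] open 0.0851 q [ 0.34  0.46 -0.81  1.92  0.42  0.94  0.98] F [-0.21 -0.37  0.18]
```

View pics/w3.png

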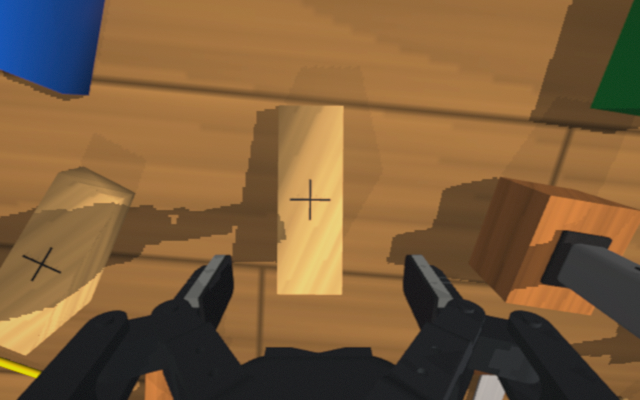

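The wrist view shows the second blank with its cross at (310,199) and clear space for the fingers. The holder is to the right at (560,245).

{"method": "send_rows", "body": {"deltas": [{"hand":8.5,"x":-0.1,"y":0.2,"z":4,"wx":0,"wy":0,"wz":0},{"hand":8.5,"x":-0.1,"y":0.2,"z":8,"wx":0,"wy":0,"wz":0},{"hand":8.5,"x":-0.1,"y":0.2,"z":11,"wx":0,"wy":0,"wz":0},{"hand":8.5,"x":-0.1,"y":0.2,"z":12.5,"wx":0,"wy":0,"wz":0},{"hand":8.5,"x":-0.1,"y":0.2,"z":12.5,"wx":0,"wy":0,"wz":0}]}}

```text
time: 9.28
eef_pos: [0.4996, 0.083, 0.0321]
eef_rot: [-0.04, 0.999, -0.001, -0.001]
contact_force: [-0.2, -0.5, -0.6]
opening: 0.0852
```

{"method": "send_rows", "body": {"deltas": [{"hand":4.5,"x":0,"y":0,"z":0,"wx":0,"wy":0,"wz":0},{"hand":4.5,"x":0,"y":0,"z":0,"wx":0,"wy":0,"wz":0},{"hand":4.5,"x":0,"y":0,"z":0,"wx":0,"wy":0,"wz":0},{"hand":4.5,"x":0,"y":0,"z":0,"wx":0,"wy":0,"wz":0},{"hand":4.5,"x":0,"y":0,"z":0,"wx":0,"wy":0,"wz":0}], "newtons": 40}}

```text
time: 9.9
eef_pos: [0.5004, 0.0829, 0.0332]
eef_rot: [-0.04, 0.999, -0.002, 0.0]
contact_force: [-0.2, -1.0, 7.8]
opening: 0.0536
```

{"method": "send_rows", "body": {"deltas": [{"hand":4.5,"x":0,"y":0,"z":0,"wx":0,"wy":0,"wz":0},{"hand":4.5,"x":0,"y":0,"z":-1,"wx":0,"wy":0,"wz":0},{"hand":4.5,"x":0,"y":0,"z":-2.2,"wx":0,"wy":0,"wz":0},{"hand":4.5,"x":0,"y":0,"z":-2.8,"wx":0,"wy":0,"wz":0},{"hand":4.5,"x":0,"y":0,"z":-2.8,"wx":0,"wy":0,"wz":0}]}}

```text
time: 10.52
eef_pos: [0.5008, 0.083, 0.0619]
eef_rot: [-0.04, 0.999, -0.002, 0.001]
contact_force: [0.0, 1.1, -2.4]
opening: 0.0535
```

```bash
python3 - <<'E'
from h import *
favg(10)
delta([.500,.0826,.030],down(.08+np.pi))
E
```

```text
F [ 0.091 -0.103 -2.648  0.018  0.024 -0.015] sd [0.523 0.459 0.368 0.031 0.027 0.022]
t 11.03 pos [0.5003 0.083  0.0611] shift cm [ 0.04 -0.02  3.11] rot [-0.003 -0.     0.   ] open 0.0537 q [ 0.25  0.59 -0.71  2.    0.56  0.75  0.84] F [-1.22 -0.18 -2.12]
```

The second blank reads 2.65 N against 5.43 N for the first, so the first one (at y = −0.15) is damp. Put this one down.

{"method": "send_rows", "body": {"deltas": [{"hand":4.5,"x":0,"y":0,"z":1,"wx":0,"wy":0,"wz":0},{"hand":4.5,"x":0,"y":0,"z":2,"wx":0,"wy":0,"wz":0},{"hand":4.5,"x":0,"y":0,"z":2.5,"wx":0,"wy":0,"wz":0},{"hand":4.5,"x":0,"y":0,"z":2.75,"wx":0,"wy":0,"wz":0},{"hand":4.5,"x":0,"y":0,"z":2.75,"wx":0,"wy":0,"wz":0}]}}

```text
time: 11.65
eef_pos: [0.5004, 0.083, 0.0335]
eef_rot: [-0.04, 0.999, -0.002, 0.0]
contact_force: [0.8, -0.4, -3.0]
opening: 0.0536
```

{"method": "send_rows", "body": {"deltas": [{"hand":5.5,"x":0,"y":0,"z":0,"wx":0,"wy":0,"wz":0},{"hand":8.5,"x":0,"y":0,"z":-0.2,"wx":0,"wy":0,"wz":0},{"hand":8.5,"x":0,"y":0,"z":-0.5,"wx":0,"wy":0,"wz":0},{"hand":8.5,"x":0,"y":0,"z":-0.5,"wx":0,"wy":0,"wz":0},{"hand":8.5,"x":0,"y":0,"z":-0.5,"wx":0,"wy":0,"wz":0}]}}

```text
time: 12.28
eef_pos: [0.5004, 0.083, 0.0386]
eef_rot: [-0.04, 0.999, -0.002, 0.0]
contact_force: [-0.3, 0.3, -0.3]
opening: 0.0852
```

{"method": "send_rows", "body": {"deltas": [{"hand":8.5,"x":0,"y":0,"z":-5,"wx":0,"wy":0,"wz":0},{"hand":8.5,"x":0,"y":0,"z":-10,"wx":0,"wy":0,"wz":0},{"hand":8.5,"x":0,"y":0,"z":-15,"wx":0,"wy":0,"wz":0},{"hand":8.5,"x":0,"y":0,"z":-20,"wx":0,"wy":0,"wz":0},{"hand":8.5,"x":0,"y":0,"z":-22,"wx":0,"wy":0,"wz":0}]}}

```text
time: 12.9
eef_pos: [0.5012, 0.0843, 0.2615]
eef_rot: [-0.04, 0.999, -0.001, 0.002]
contact_force: [0.5, -0.4, -1.1]
opening: 0.085
```

```bash
python3 - <<'E'
from h import *
fitblank(["wrist"],(.492,.082))
s=cams.snapshot("wrist"); cv2.imwrite("pics/w4.png",s["color"][:,:,::-1])
delta([.521,.305,.25],down(-.08+np.pi))
E
```

```text
['wrist'] 6258 incl 17.99 yaw normal 0.083 yaw rect 0.081 size [149.3  53.9] ctr [0.4928 0.0813] z 0.0546
t 13.0 pos [0.5014 0.0842 0.2609] shift cm [-3.72 21.85  1.03] rot [-0.003  0.004  0.16 ] open 0.0849 q [ 0.4   0.35 -0.88  1.78  0.3   1.15  1.08] F [ 0.21  0.73 -0.28]
```

View pics/w4.png

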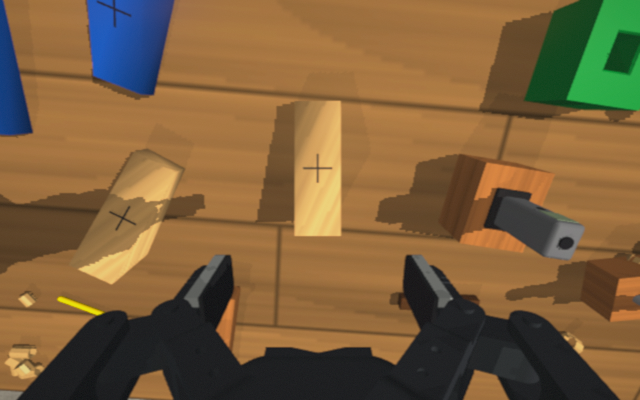

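Both blanks are standing, with crosses at wrist (317,168) and (124,217). The meter is at (535,228). Go above it.

{"method": "send_rows", "body": {"deltas": [{"hand":8.5,"x":-0.8,"y":5,"z":0,"wx":0,"wy":0,"wz":0.04},{"hand":8.5,"x":-1.6,"y":10,"z":0,"wx":0,"wy":0,"wz":0.08},{"hand":8.5,"x":-2.5,"y":15,"z":0,"wx":0,"wy":0,"wz":0.12},{"hand":8.5,"x":-3.3,"y":20,"z":0.5,"wx":0,"wy":0,"wz":0.16},{"hand":8.5,"x":-3.7,"y":21.9,"z":1,"wx":0,"wy":0,"wz":0.16}]}}

```text
time: 13.62
eef_pos: [0.5193, 0.3089, 0.2487]
eef_rot: [0.038, 0.999, -0.001, 0.001]
contact_force: [0.2, -0.4, -1.1]
opening: 0.085
```

```bash
python3 - <<'E'
from h import *
s=cams.snapshot("wrist"); s=cams.snapshot("wrist"); cv2.imwrite("pics/w5.png",s["color"][:,:,::-1])
w=cloud(s).reshape(-1,3); c=(.521,.305)
w=w[(abs(w[:,0]-c[0])<.075)&(abs(w[:,1]-c[1])<.065)&(w[:,2]>.01)]
for z0,z1 in((.06,.07),(.071,.079),(.15,.1575),(.157,.17)):
    m=(w[:,2]>z0)&(w[:,2]<z1)
    if m.sum()<5: continue
    r=cv2.minAreaRect((w[m,:2]*1000).astype(np.float32)); print(z0,m.sum(),np.round(r[0],1),np.round(r[1],1),round(r[2],1))
delta([.521,.305,.11],down(-.08+np.pi))
E
```

```text
0.06 4226 [520.6 304. ] [80.2 99.7] 85.5
0.071 513 [520.  304.2] [39.8 49.1] 84.2
0.15 1290 [519.9 304.4] [28. 36.] 84.5
0.157 235 [520.5 304.6] [21.3 28.9] 84.5
t 13.72 pos [0.5193 0.3078 0.2482] shift cm [-0.17 -0.23 13.82] rot [-0.003  0.002  0.004] open 0.085 q [-0.09  0.52 -0.81  1.57  0.4   1.22  0.53] F [-0.15 -0.5   0.43]
```

View pics/w5.png

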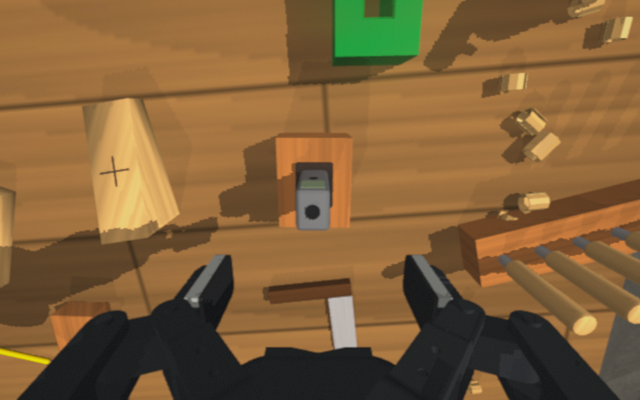

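```bash
python3 - <<'E'
from h import *
delta([.5202,.3043,.11],down(-.092+np.pi))
E
```

```text
t 13.72 pos [0.5193 0.3078 0.2482] shift cm [-0.09 -0.31 13.82] rot [-0.003  0.002  0.016] open 0.085 q [-0.09  0.52 -0.81  1.57  0.4   1.22  0.53] F [-0.15 -0.5   0.43]
```

{"method": "send_rows", "body": {"deltas": [{"hand":8.5,"x":-0.1,"y":-0.3,"z":2,"wx":0,"wy":0,"wz":0.016},{"hand":8.5,"x":-0.1,"y":-0.3,"z":6,"wx":0,"wy":0,"wz":0.016},{"hand":8.5,"x":-0.1,"y":-0.3,"z":10,"wx":0,"wy":0,"wz":0.016},{"hand":8.5,"x":-0.1,"y":-0.3,"z":13,"wx":0,"wy":0,"wz":0.016},{"hand":8.5,"x":-0.1,"y":-0.3,"z":13.8,"wx":0,"wy":0,"wz":0.016}]}}

```text
time: 14.35
eef_pos: [0.5194, 0.3021, 0.1078]
eef_rot: [0.046, 0.999, -0.003, -0.001]
contact_force: [-0.3, -0.2, 0.4]
opening: 0.0851
```

```bash
python3 - <<'E'
from h import *
favg(2);delta([.5202,.3043,.11],down(-.092+np.pi))
E
```

```text
F [ 0.276 -0.046  0.123  0.025  0.028 -0.001] sd [0.027 0.352 0.121 0.021 0.017 0.012]
t 14.45 pos [0.5201 0.3034 0.1096] shift cm [-0.    0.09 -0.04] rot [-0.004  0.001 -0.   ] open 0.0851 q [-0.13  0.65 -0.73  1.73  0.52  0.97  0.41] F [ 0.25 -0.4   0.24]
```

{"method": "send_rows", "body": {"deltas": [{"hand":2.2,"x":0,"y":0.1,"z":0,"wx":-0.004,"wy":0,"wz":0},{"hand":2.2,"x":0,"y":0.1,"z":0,"wx":-0.004,"wy":0,"wz":0},{"hand":2.2,"x":0,"y":0.1,"z":0,"wx":-0.004,"wy":0,"wz":0},{"hand":2.2,"x":0,"y":0.1,"z":0,"wx":-0.004,"wy":0,"wz":0},{"hand":2.2,"x":0,"y":0.1,"z":0,"wx":-0.004,"wy":0,"wz":0}], "newtons": 60}}

```text
time: 15.08
eef_pos: [0.5204, 0.3045, 0.1104]
eef_rot: [0.046, 0.999, 0.0, 0.001]
contact_force: [-1.0, -1.5, 5.7]
opening: 0.0275
```

{"method": "send_rows", "body": {"deltas": [{"hand":2.2,"x":0,"y":0,"z":0,"wx":0,"wy":0,"wz":0},{"hand":2.2,"x":0,"y":0,"z":0,"wx":0,"wy":0,"wz":0},{"hand":2.2,"x":0,"y":0,"z":-0.5,"wx":0,"wy":0,"wz":0},{"hand":2.2,"x":0,"y":0,"z":-1,"wx":0,"wy":0,"wz":0},{"hand":2.2,"x":0,"y":0,"z":-2,"wx":0,"wy":0,"wz":0}]}}

```text
time: 15.7
eef_pos: [0.5202, 0.3044, 0.1306]
eef_rot: [0.046, 0.999, 0.0, 0.001]
contact_force: [-0.3, 0.6, -0.9]
opening: 0.0273
```

```bash
python3 - <<'E'
from h import *
favg(2);delta([.5202,.3043,.11],down(-.092+np.pi))
E
```

```text
F [ 0.285  0.96  -1.36   0.002 -0.059  0.031] sd [0.293 0.736 0.824 0.007 0.007 0.004]
t 15.8 pos [0.5209 0.3052 0.1318] shift cm [ 0.07 -0.1   2.18] rot [ 0.002  0.003 -0.   ] open 0.0274 q [-0.12  0.63 -0.75  1.71  0.5   1.    0.43] F [-0.01  0.22 -2.18]
```

{"method": "send_rows", "body": {"deltas": [{"hand":2.2,"x":0,"y":0,"z":-2,"wx":0,"wy":0,"wz":0},{"hand":2.2,"x":0,"y":0,"z":-4,"wx":0,"wy":0,"wz":0},{"hand":2.2,"x":0,"y":0,"z":-6.5,"wx":0,"wy":0,"wz":0},{"hand":2.2,"x":0,"y":0,"z":-9,"wx":0,"wy":0,"wz":0},{"hand":2.2,"x":0,"y":0,"z":-11,"wx":0,"wy":0,"wz":0}]}}

```text
time: 16.42
eef_pos: [0.5207, 0.3055, 0.2445]
eef_rot: [0.046, 0.999, 0.001, 0.002]
contact_force: [0.5, -0.0, -1.6]
opening: 0.0273
```

```bash
python3 - <<'E'
from h import *
favg(4)
for n in("scene","side"):
    s=cams.snapshot(n); w=cloud(s); 
    m=(np.hypot(w[...,0]-.521,w[...,1]-.305)<.045)&(w[...,2]>.1)&(w[...,2]<.3)
    v,u=np.where(m); print(n,m.sum(),u.min(),u.max(),v.min(),v.max())
    a,b=int(u.mean()),int(v.mean()); cv2.imwrite(f"pics/m_{n}.png",cv2.resize(s["color"][max(b-80,0):b+80,a-80:a+80,::-1],None,fx=3.5,fy=3.5,interpolation=cv2.INTER_CUBIC)); print(a-80,max(b-80,0))
delta([.5202,.3043,.2418],down(-.092+np.pi))
E
```

```text
F [ 2.010e-01  2.170e-01 -1.285e+00  2.700e-02 -2.000e-03 -1.000e-03] sd [0.949 0.45  1.398 0.048 0.055 0.022]
scene 687 407 437 89 138
340 31
side 699 239 267 220 270
174 166
t 16.73 pos [0.5203 0.3046 0.2412] shift cm [ 0.01 -0.03 -0.06] rot [ 0.001  0.002 -0.001] open 0.0271 q [-0.08  0.52 -0.8   1.58  0.4   1.2   0.51] F [ 0.63  0.59 -1.61]
```

View pics/m_scene.png

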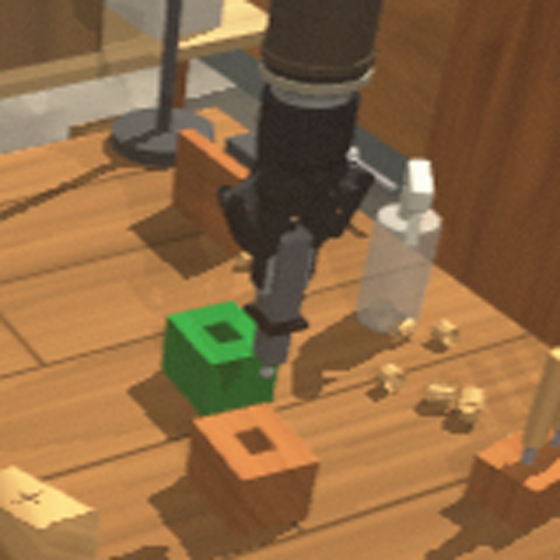

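View pics/m_side.png

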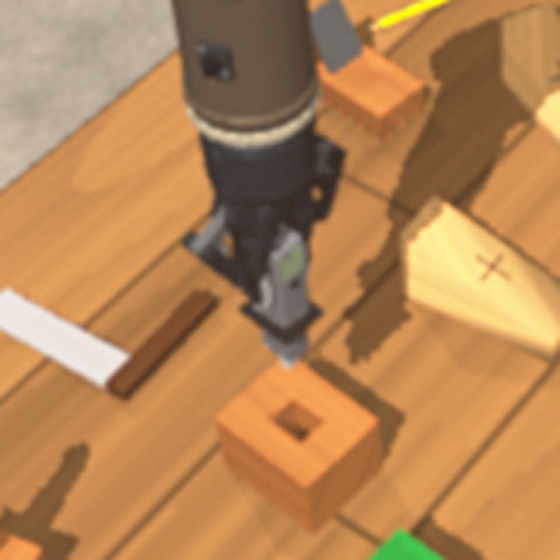

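The meter is out of the holder and hanging upright. The ball is at about scene (416,137) and side (257,268). Check the tip position.

```bash
python3 - <<'E'
from h import *
S={n:cams.snapshot(n) for n in("scene","side")}
Ps=[S[n]["K"]@np.c_[S[n]["R"],S[n]["t"]] for n in S]
X=cv2.triangulatePoints(Ps[0],Ps[1],np.array([[416.3],[137.6]]),np.array([[256.6],[268.3]])).ravel(); print((X[:3]/X[3]).round(4))
st=readout.read_state(); R0=Ro.from_quat(st["eef_rot"]).as_matrix(); tip=st["eef_pos"]+R0@[0,0,.1044]
print('expected',tip.round(4),{n:proj(S[n],tip).round(1) for n in S})
w=np.vstack([cloud(s).reshape(-1,3) for s in S.values()])
w=w[(np.hypot(w[:,0]-.52,w[:,1]-.305)<.04)]
for z0,z1 in((.135,.15),(.162,.18),(.18,.196),(.199,.205),(.206,.225)):
    q=w[(w[:,2]>z0)&(w[:,2]<z1)]; r=cv2.minAreaRect((q[:,:2]*1000).astype(np.float32)); print(z0,len(q),np.round(r[0],1),np.round(r[1],1),round(r[2],1))
# targets
a=-.445; n=np.array([-np.sin(np.pi/10)*np.cos(a),-np.sin(np.pi/10)*np.sin(a),np.cos(np.pi/10)])
mark=np.array([.5745,-.1533,.0544])
zt=-n; xt=np.array([-np.cos(np.pi/10)*np.cos(a),-np.cos(np.pi/10)*np.sin(a),-np.sin(np.pi/10)]); yt=np.cross(zt,xt); R=np.c_[xt,yt,zt]; print(np.linalg.det(R))
tcp=mark+n*(.1044+.05); print('tcp 50mm off',tcp.round(4)); delta(tcp,R)
E
```

```text
[0.5211 0.3058 0.1434]
expected [0.5205 0.3047 0.1366] {'scene': array([414.7, 139.2]), 'side': array([256.5, 269.9])}
0.135 11 [521.1 305.2] [ 8.1 13.6] 57.5
0.162 102 [520.4 304.5] [26.1 36.3] 86.3
0.18 48 [521.3 303.7] [25.1 37.7] 84.0
0.199 87 [520.6 303.9] [42.4 53.1] 84.5
0.206 181 [520.4 304.3] [41.6 54.4] 82.5
0.9999999999999998
tcp 50mm off [ 0.5314 -0.1328  0.2012]
t 16.82 pos [0.5203 0.3046 0.241 ] shift cm [ -5.14 -43.45   3.95] rot [ 0.057 -0.309  0.349] open 0.0273 q [-0.08  0.52 -0.8   1.58  0.4   1.2   0.51] F [-0.43  0.44 -1.48]
```

{"method": "send_rows", "body": {"deltas": [{"hand":2.2,"x":-0.3,"y":-3,"z":0,"wx":0,"wy":0,"wz":0.03},{"hand":2.2,"x":-0.8,"y":-7,"z":0,"wx":0,"wy":0,"wz":0.06},{"hand":2.2,"x":-1.4,"y":-12,"z":0,"wx":0,"wy":0,"wz":0.1},{"hand":2.2,"x":-2,"y":-17,"z":0,"wx":0,"wy":0,"wz":0.14},{"hand":2.2,"x":-2.6,"y":-22,"z":0,"wx":0,"wy":0,"wz":0.18}]}}

```text
time: 17.45
eef_pos: [0.5255, 0.0815, 0.2403]
eef_rot: [0.136, 0.991, 0.0, 0.001]
contact_force: [-0.2, -0.5, -1.4]
opening: 0.0274
```

```bash
cat >> h.py <<'E'
def press(off,mark=(.5745,-.1533,.0544),a=-.445,tip=.1044):
    c,s=np.cos(np.pi/10),np.sin(np.pi/10)
    n=np.array([-s*np.cos(a),-s*np.sin(a),c]); zt=-n; xt=np.array([-c*np.cos(a),-c*np.sin(a),-s])
    R=np.c_[xt,np.cross(zt,xt),zt]; delta(np.array(mark)+n*(tip+off),R)
    st=readout.read_state(); R0=Ro.from_quat(st["eef_rot"]).as_matrix(); t=st["eef_pos"]+R0@[0,0,tip]-mark
    print('tip-mark: normal',round(t@n*1000,1),'lateral',round(t@xt*1000,1),round(t@R[:,1]*1000,1),'tilt err',round(float(np.arccos(min(1,-R0[:,2]@n))),3),'Fn',round(float(st["contact_force"]@n),2))
E
python3 - <<'E'
from h import *
press(.05)
E
```

```text
t 17.45 pos [0.5255 0.0815 0.2403] shift cm [ -6.36 -20.47   3.89] rot [ 0.028 -0.312  0.17 ] open 0.0274 q [ 0.33  0.39 -0.78  1.76  0.31  1.12  0.75] F [-0.24 -0.53 -1.39]
tip-mark: normal 122.4 lateral 112.9 190.9 tilt err 0.313 Fn -1.32
```

{"method": "send_rows", "body": {"deltas": [{"hand":2.2,"x":-1.3,"y":-4.5,"z":0,"wx":0,"wy":-0.06,"wz":0.03},{"hand":2.2,"x":-2.6,"y":-9,"z":0,"wx":0.01,"wy":-0.12,"wz":0.07},{"hand":2.2,"x":-3.9,"y":-13.5,"z":1,"wx":0.015,"wy":-0.18,"wz":0.1},{"hand":2.2,"x":-5.2,"y":-17.5,"z":2,"wx":0.02,"wy":-0.25,"wz":0.14},{"hand":2.2,"x":-6.4,"y":-20.5,"z":3.5,"wx":0.028,"wy":-0.312,"wz":0.17}]}}

```text
time: 18.08
eef_pos: [0.5312, -0.1353, 0.2047]
eef_rot: [0.219, 0.963, -0.035, 0.153]
contact_force: [0.1, -0.3, -1.1]
opening: 0.0276
```

```bash
python3 - <<'E'
from h import *
cams.snapshot("wrist")
press(.015)
for n in("scene","side"):
    s=cams.snapshot(n); m=proj(s,[.5745,-.1533,.08]); a,b=m.astype(int)
    cv2.imwrite(f"pics/n_{n}.png",cv2.resize(s["color"][b-60:b+60,a-60:a+60,::-1],None,fx=4.5,fy=4.5,interpolation=cv2.INTER_CUBIC)); print(a-60,b-60)
E
```

```text
t 18.12 pos [ 0.5289 -0.1389  0.202 ] shift cm [0.06 0.68 3.56] rot [-0.005 -0.    -0.006] open 0.0274 q [ 0.61  0.27 -0.63  2.04  0.49  0.65  0.79] F [-3.47 -3.63 -3.91]
tip-mark: normal 50.6 lateral -0.5 -7.1 tilt err 0.005 Fn -3.23
226 144
275 120
```

View pics/n_scene.png

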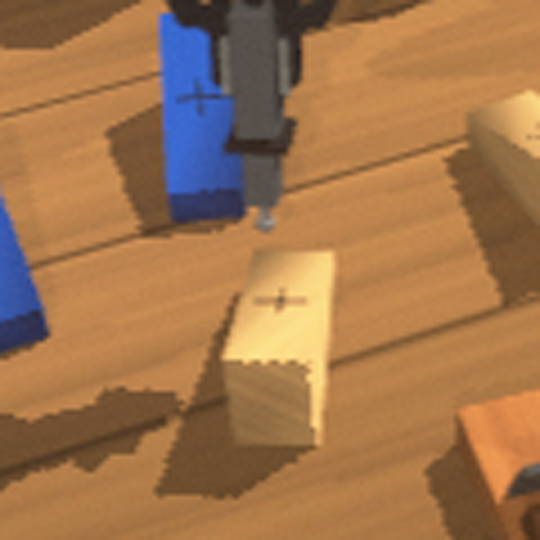

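View pics/n_side.png

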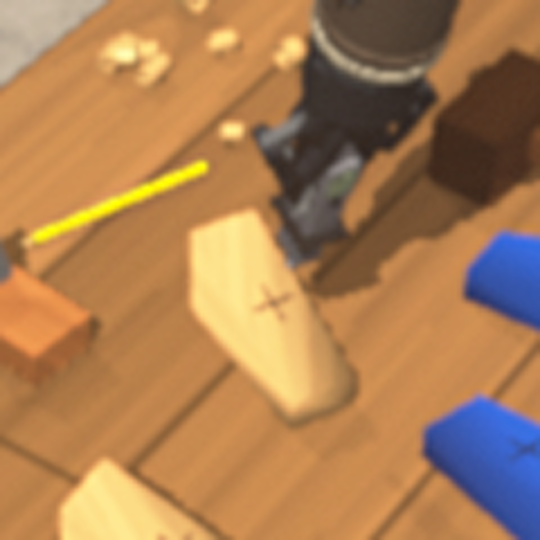

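The meter is tilted in line with the slope normal. The ball is at scene (285,194), above the cross at (288,211). Approach to about 12 mm.

{"method": "send_rows", "body": {"deltas": [{"hand":2.2,"x":0,"y":0.4,"z":1,"wx":-0.004,"wy":0,"wz":-0.006},{"hand":2.2,"x":0,"y":0.6,"z":2.5,"wx":-0.004,"wy":0,"wz":-0.006},{"hand":2.2,"x":0.05,"y":0.7,"z":3.5,"wx":-0.005,"wy":0,"wz":-0.006},{"hand":2.2,"x":0.05,"y":0.7,"z":3.8,"wx":-0.005,"wy":0,"wz":-0.006},{"hand":2.2,"x":0.05,"y":0.7,"z":3.8,"wx":-0.005,"wy":0,"wz":-0.006}]}}

```text
time: 18.85
eef_pos: [0.5431, -0.1327, 0.1672]
eef_rot: [0.216, 0.964, -0.033, 0.151]
contact_force: [-0.1, 0.2, -1.3]
opening: 0.0273
```

```bash
python3 - <<'E'
from h import *
favg(4)
press(.0)
for n in("scene","side"):
    s=cams.snapshot(n); m=proj(s,[.5745,-.1533,.08]); a,b=m.astype(int)
    print(n,a-40,b-40); cv2.imwrite(f"pics/o_{n}.png",cv2.resize(s["color"][b-40:b+40,a-40:a+40,::-1],None,fx=7,fy=7,interpolation=cv2.INTER_CUBIC))
    st=readout.read_state(); R0=Ro.from_quat(st["eef_rot"]).as_matrix()
    print('pred ball centre',proj(s,st["eef_pos"]+R0@[0,0,.0984]).round(1),'mark',proj(s,[.5745,-.1533,.0544]).round(1))
E
```

```text
F [-0.036  0.181 -1.458  0.181  0.373 -0.016] sd [0.668 0.732 0.195 0.015 0.004 0.029]
t 19.05 pos [ 0.5432 -0.1331  0.1678] shift cm [-0.01 -0.48  1.49] rot [ 0.003 -0.003  0.004] open 0.0277 q [ 0.55  0.33 -0.59  2.05  0.57  0.59  0.7 ] F [ 0.79  1.02 -1.76]
tip-mark: normal 14.9 lateral 0.4 5.1 tilt err 0.004 Fn -1.76
scene 246 164
pred ball centre [288.9 204.4] mark [287.5 210.9]
side 295 140
pred ball centre [335. 184.] mark [335.1 186.5]
```

View pics/o_scene.png

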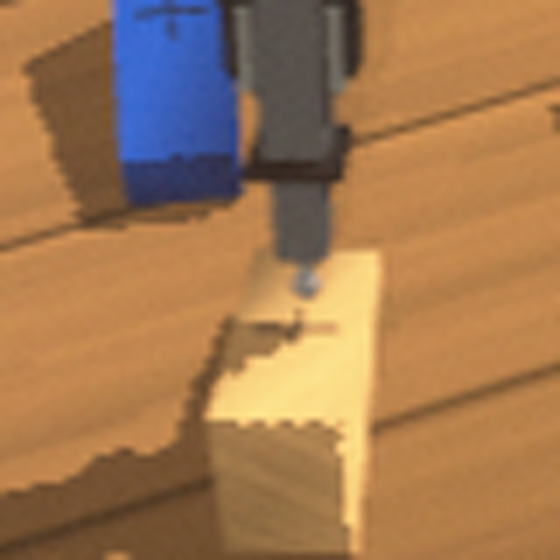

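View pics/o_side.png

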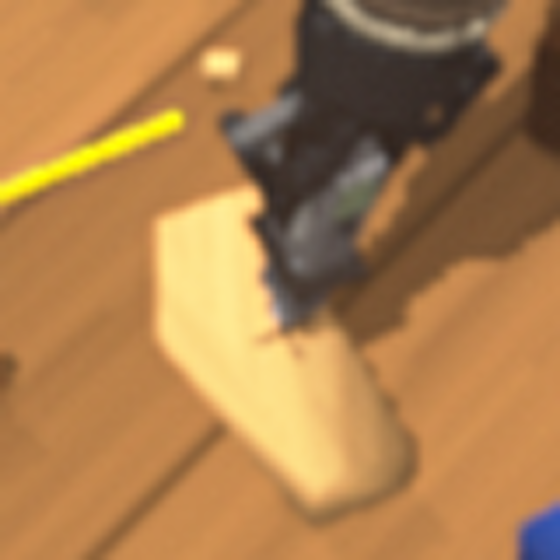

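The ball matches its predicted position within about 1 px. Correct the 5 mm sideways offset and approach.

{"method": "send_rows", "body": {"deltas": [{"hand":2.2,"x":0,"y":-0.3,"z":0.2,"wx":0.003,"wy":-0.003,"wz":0.004},{"hand":2.2,"x":0,"y":-0.5,"z":0.5,"wx":0.003,"wy":-0.003,"wz":0.004},{"hand":2.2,"x":0,"y":-0.5,"z":0.9,"wx":0.003,"wy":-0.003,"wz":0.004},{"hand":2.2,"x":0,"y":-0.5,"z":1.1,"wx":0.003,"wy":-0.003,"wz":0.004},{"hand":2.2,"x":0,"y":-0.5,"z":1.1,"wx":0.003,"wy":-0.003,"wz":0.004}]}}

```text
time: 19.77
eef_pos: [0.544, -0.139, 0.157]
eef_rot: [0.218, 0.963, -0.035, 0.152]
contact_force: [0.5, -0.6, -1.4]
opening: 0.0274
```

```bash
python3 - <<'E'
from h import *
favg(6)
press(-.005)
E
```

```text
F [ 0.007 -0.218 -1.667  0.192  0.376  0.008] sd [0.323 0.439 0.332 0.02  0.029 0.016]
t 20.07 pos [ 0.5441 -0.1391  0.1573] shift cm [-0.01  0.02  0.89] rot [-0.  0. -0.] open 0.0275 q [ 0.55  0.35 -0.57  2.06  0.6   0.57  0.68] F [ 0.37  0.22 -1.81]
tip-mark: normal 3.9 lateral 0.1 -0.3 tilt err 0.0 Fn -1.79
```

{"method": "send_rows", "body": {"deltas": [{"hand":2.2,"x":0,"y":0,"z":0.2,"wx":0,"wy":0,"wz":0},{"hand":2.2,"x":0,"y":0,"z":0.35,"wx":0,"wy":0,"wz":0},{"hand":2.2,"x":0,"y":0,"z":0.5,"wx":0,"wy":0,"wz":0},{"hand":2.2,"x":0,"y":0,"z":0.6,"wx":0,"wy":0,"wz":0},{"hand":2.2,"x":0,"y":0,"z":0.6,"wx":0,"wy":0,"wz":0}]}}

```text
time: 20.7
eef_pos: [0.5458, -0.1399, 0.1516]
eef_rot: [0.218, 0.963, -0.035, 0.153]
contact_force: [-1.4, 0.4, 0.5]
opening: 0.0277
```

```bash
python3 - <<'E'
from h import *
favg(8)
press(-.005)
E
```

```text
F [-0.783  0.327  0.444  0.151  0.498 -0.031] sd [0.408 0.561 0.492 0.024 0.02  0.017]
t 21.1 pos [ 0.5458 -0.1399  0.1517] shift cm [-0.01  0.03  0.29] rot [-0.  0. -0.] open 0.0274 q [ 0.54  0.36 -0.56  2.07  0.62  0.56  0.66] F [-0.99  0.6  -0.07]
tip-mark: normal -2.1 lateral 0.0 -0.3 tilt err 0.0 Fn 0.29
```

The contact force is 2.3 N at 2.1 mm, which agrees with the spring data. Push in another 2.8 mm.

{"method": "send_rows", "body": {"deltas": [{"hand":2.2,"x":0,"y":0,"z":0.1,"wx":0,"wy":0,"wz":0},{"hand":2.2,"x":0,"y":0,"z":0.2,"wx":0,"wy":0,"wz":0},{"hand":2.2,"x":0,"y":0,"z":0.28,"wx":0,"wy":0,"wz":0},{"hand":2.2,"x":0,"y":0,"z":0.28,"wx":0,"wy":0,"wz":0},{"hand":2.2,"x":0,"y":0,"z":0.28,"wx":0,"wy":0,"wz":0}]}}

```text
time: 21.72
eef_pos: [0.5466, -0.1402, 0.149]
eef_rot: [0.218, 0.963, -0.035, 0.153]
contact_force: [-1.8, 0.3, 2.4]
opening: 0.0275
```

```bash
python3 - <<'E'
from h import *
favg(10)
press(-.005)
for n in("scene","side"):
    s=cams.snapshot(n); m=proj(s,[.5745,-.1533,.08]); a,b=m.astype(int)
    cv2.imwrite(f"pics/p_{n}.png",cv2.resize(s["color"][b-40:b+40,a-40:a+40,::-1],None,fx=7,fy=7,interpolation=cv2.INTER_CUBIC))
    if n=="scene": cv2.imwrite("pics/final.png",s["color"][:,:,::-1])
fitblank(["scene"],(.573,-.152)); fitblank(["scene","side"],(.4925,.0815))
E
```

```text
F [-1.262  0.438  1.765  0.157  0.556 -0.03 ] sd [0.69  0.344 0.6   0.037 0.02  0.034]
t 22.23 pos [ 0.5466 -0.1402  0.149 ] shift cm [-0.01  0.02  0.01] rot [-0.  0. -0.] open 0.0271 q [ 0.53  0.36 -0.55  2.07  0.62  0.55  0.66] F [-1.44  0.74  2.17]
tip-mark: normal -4.9 lateral 0.0 -0.2 tilt err 0.0 Fn 2.57
['scene'] 361 incl 17.95 yaw normal -0.445 yaw rect -0.441 size [ 53.9 149.4] ctr [ 0.5769 -0.1539] z 0.0562
['scene', 'side'] 801 incl 17.92 yaw normal 0.083 yaw rect 0.08 size [155.7  59.9] ctr [0.4926 0.0834] z 0.0552
```

View pics/p_scene.png

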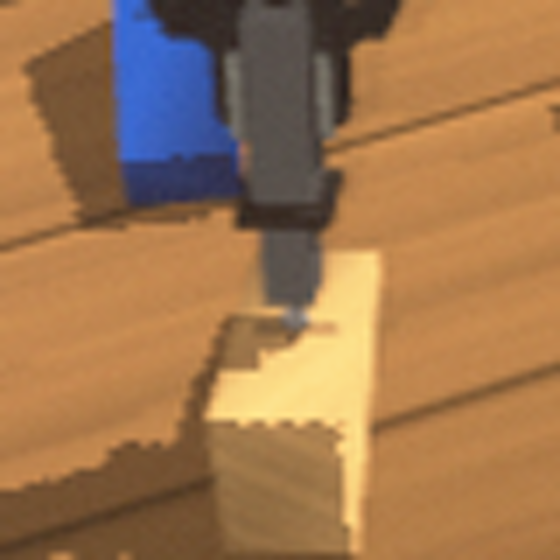

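View pics/p_side.png

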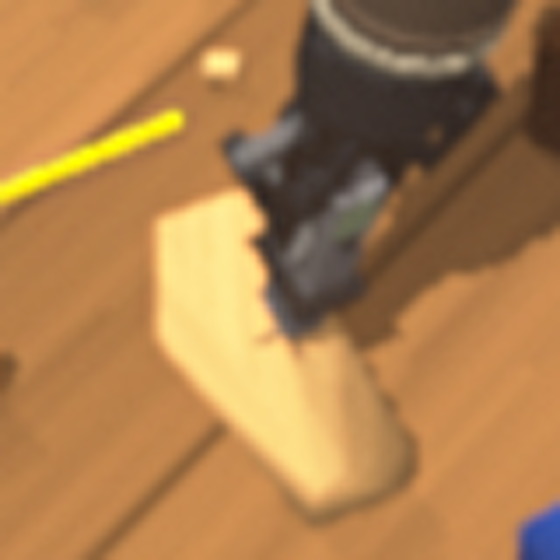

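View pics/final.png

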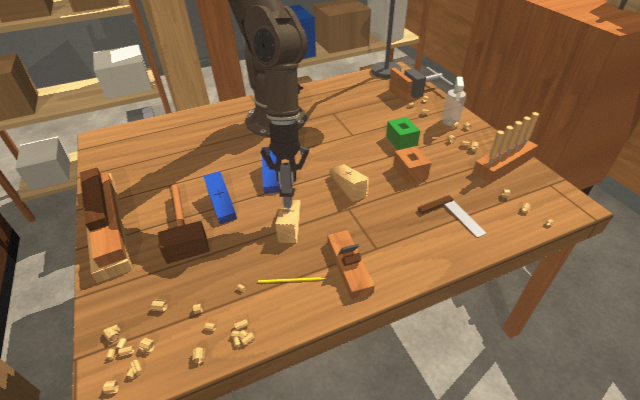

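The ball sits on the cross at about scene (288,210). The force is about 3.7 N, so the ball is roughly 5 mm in. Handing in.

```bash
python3 -c "
from station import bot
print(bot.sign_off())"
```

```text
the job is handed in; nothing more can be done
None
```

The job is handed in at about 22 s of robot time, with the meter still held and pressed on the cross of the damp blank. `sign_off` gave no verdict.

**Weighing:** I lifted both blanks and put each back within about 1–2 mm of where it stood. The one at about (0.575, −0.153) pulled 5.4 N and the one at (0.493, 0.081) pulled 2.65 N, so the first is the damp one.

**Last checks:**
- **Position:** the ball was within about 1 mm of the cross by the arm's own position reading, and the pictures agree. The meter was square to the slope to within 0.01 rad by the tool orientation.
- **Pressing:** the ball was about 5 mm in, at about 3.7 N. At 2 mm the force was 2.3 N; both agree with the spring data.
- **Bench:** both blanks were standing flat, and the mallet, plane, square, blue blanks and green holder looked unmoved in the last overview picture.

**Flaw on the way:** the tool read about 27 N when I set the damp blank down, because I pushed it a little into the bench. That is below the stated limits, and the blank did not shift. No other check failed or disagreed beyond camera noise of 1–3 mm.

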